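# Fit the wide drum set to the spindle sander

## Robot

A 6-joint arm with a two-finger parallel gripper is mounted at the origin on a cart in front of the work surface, level with it; the furniture and walls round the work are solid. World frame = base frame: x ahead of the robot, y to its left, z up, the work surface at z = 0. Lengths are in m, angles in rad, forces in N, time in s.
With the tool pointing down it reaches from about 0.325 to 0.9 m from the base axis. Payload 6.1 kg.
Tool frame: the origin (TCP) lies midway between the tips of the shut fingers; the grasp point (between the pads) lies 19 mm behind it; z points along the fingers, y is the line along which they close (so a half turn about z gives the same grasp; the last joint's range is limited). The gripper opens to 85 mm and grips with 20 to 120 N. Pads are 22 mm wide; open, the fingers measure 114 mm over their backs; the gripper's body (76 mm by 85 mm) begins 54 mm behind the grasp point. The pads swing forward as they close: fully open they stand 13 mm farther back than shut.
Start: joints at [1.012, 0.22, 1.526, -0, 1.395, -0.126], TCP at [0.262, 0.567, 0.231] pointing down, gripper open.
Joint ranges: [-2.98, 2.98], [-0.91, 2.08], [0.09, 2.57], [-1.24, 4.39], [0.2, 2.65], [-2.68, 2.68]. Speed limits (rad/s): [2.57, 2.57, 3.01, 3.14, 3.14, 3.14].

## Interface

Orientations are given as [roll, pitch, yaw] about the fixed x, y, z axes, in that order (R = Rz(yaw) Ry(pitch) Rx(roll)).
In Python, from plant import movep, move_l, set_joints, gripper_to, hold, inverse_kinematics, observe, get_image, get_calibration, Unreachable, job_done gives the robot as it stands. Calls block until the motion is done:
- movep(position, orientation): joint-space move of the TCP to a pose.
- move_l(position, feed=0.15, rotation=None, max_force=None): straight line of the TCP; rotation=None keeps the orientation; feed is the mean speed in m/s. With max_force (N) it stops when the force on the tool has changed by that much, and returns True; else False.
- set_joints(angles): joint-space move.
- gripper_to(opening, f_grip=None): finger opening in m; f_grip is the grip in N (None keeps the last); returns when the fingers have stopped.
- hold(seconds).
- inverse_kinematics(position, orientation): joint angles nearest the present ones, or None.
- observe(): the state.
- get_image(name): name is "scene" or "top" or "wrist"; returns (picture, depth): 400x640x3 uint8, red, green, blue; 400x640 float32, m along the optical axis (not along the pixel's ray), 0 where there is no reading.
- get_calibration(name): a dict with "intrinsics" (3x3 intrinsics, pixels), "world_from_camera" (4x4, takes a point from camera to world coordinates). Camera axes: x right, y down, z forward; pixel columns grow to the right and rows downward; lengths in m; the calibration is good to about 2 mm. A picture is of the moment at which its call begins: read the wrist's pose just before it. get_calibration takes no time and is no camera call; for the wrist camera it gives the pose at the moment of the call.
A pose or a line that the arm cannot do raises Unreachable and nothing moves.
- job_done(): hands the job in; it is judged then, once.
The state is a dict: "time_s": time; "q": joint angles; "joint_velocities": joint speeds; "joint_torque": joint torques, N m; "eef_pos": TCP position; "tcp_rot": TCP orientation; "ft_force": force on the tool from outside, world axes, zero at the start; "torque": the same for the moment, N m; "opening": finger opening in m; "grasp_force": force on a finger pad.
Only numpy, scipy, OpenCV 4.12 (cv2) and the standard library are available. Lean on these libraries where they do the work, as an engineer would, in place of code of your own. Each camera call takes 0.05 s, during which the arm holds its last target. There are 200 camera calls.

## Task

The spindle sander is bare: fit it with the wide sanding set. First slide the wide drum down the spindle onto its flange, then the wide abrasive sleeve over the drum until it rests on the flange too, then lay the wide steel washer on the drum and finally push the star knob down the spindle onto the washer. Leave the narrow drum, sleeve and washer where they lie, and let go of everything.

Things in the scene. Friction and masses are not known exactly. Their poses are not given: they have to be found in the camera images.
- sander: fixed benchtop sander, dark grey-green, 200 (x) x 210 (y) mm, flat aluminium table 75 mm high. Origin: on the spindle axis at the underside; z up. In mid-table a steel flange, 54 mm diameter, its top face 79 mm above the origin; from it rises a bare 12 mm spindle, tapering from 157 mm above the origin to a 5 mm tip at 165 mm. The set's parts slide freely down the spindle; nothing is screwed.
- wide_drum: black sanding drum, the wider of two: stiff cylinder 46 mm diameter, 60 mm tall, standing upright, steel-lined through bore 15.5 mm; the top 4 mm of the outside is chamfered to 40 mm. Origin: centre of its underside, z up along its axis. About 120 g. Home: underside on the sander's flange.
- wide_sleeve: abrasive sleeve, the wider of two: stiff brown tube, 54 mm outside, 49.5 mm inside diameter, 57 mm tall, open at both ends, standing upright. Origin: centre of its lower end, z up along its axis. About 50 g. Goes with play over the wide drum; home: lower end on the flange, its rim then 3 mm below the drum's top.
- wide_washer: flat steel washer, the wider of two: 42 mm diameter, 9 mm thick, hole 15 mm, lying flat. Origin: centre of its underside, z up. About 60 g. Home: flat on the wide drum, round the spindle, underside 139 mm above the sander's origin.
- knob: black star knob with a brass bush: 36.6 mm over opposite lobes, lobes 16.5 mm tall, bush 20 mm tall, through hole 15 mm, standing on its underside. Slides straight down the spindle. Origin: centre of its underside, z up; the x axis points at a lobe, the others follow every 60 degrees. About 50 g. Home: on the wide washer, underside 148 mm above the sander's origin.
- narrow_drum: spare: the narrower black drum, 30 mm in diameter, 60 mm tall, standing upright. Origin: centre of its underside. Stays where it is.
- narrow_sleeve: spare: the narrower brown abrasive sleeve, 37 mm outside, 33 mm inside diameter, 57 mm tall, standing upright. Origin: centre of its lower end. Stays where it is.
- narrow_washer: spare: the smaller steel washer, 26 mm in diameter, 9 mm thick, hole 15 mm, lying flat. Origin: centre of its underside. Stays where it is.
There are look-alikes about, which are no part of the job. Leave any blue or purple look-alike of the wide_drum alone.

How it is judged:
By the outcome, as a careful person would: the job done as asked, in the order asked, and still so for the second after the job is handed in, with the robot touching nothing.
It also fails if it takes over 104 s, if anything falls off the work surface, if the arm or the gripper's body presses on something with over 40 N, if the wrist force passes 120 N, or if a joint passes its speed limit or range.

## Working session

There is one attempt and no reset: what is moved stays moved. The work goes in short steps, each a Python script; the robot and the scene stay as the last script left them, time stands still between calls to the robot, and variables do not carry over. Pictures are saved under pics/ and viewed, at most 14 in all, crops included, and the job is handed in when it is done.

```bash
ls; mkdir -p pics
python3 - <<'E'
from plant import *
import cv2,numpy as np
for n in("scene","top"):
    p,d=get_image(n); cv2.imwrite(f"pics/{n}0.png",p[:,:,::-1]); np.savez(f"{n}0.npz",p=p,d=d)
    c=get_calibration(n); print(n,np.round(c["intrinsics"],1).tolist(),np.round(c["world_from_camera"],3).tolist())
print(observe()["time_s"])
E
```

```text
pics
scene [[409.6, 0.0, 323.5], [0.0, 409.6, 203.9], [0.0, 0.0, 1.0]] [[0.831, -0.399, 0.387, 0.107], [-0.556, -0.618, 0.555, -0.629], [0.018, -0.677, -0.736, 0.78], [0.0, 0.0, 0.0, 1.0]]
top [[439.2, 0.0, 320.0], [0.0, 439.2, 200.0], [0.0, 0.0, 1.0]] [[-0.08, -0.977, 0.199, 0.279], [-0.997, 0.079, -0.014, -0.066], [-0.002, -0.199, -0.98, 1.186], [0.0, 0.0, 0.0, 1.0]]
0.1
```

View pics/top0.png

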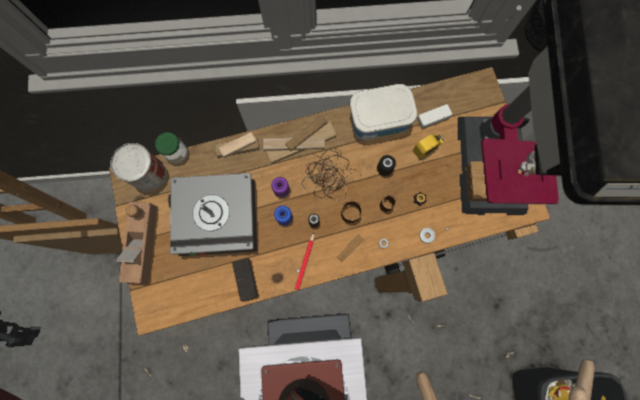

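View pics/scene0.png

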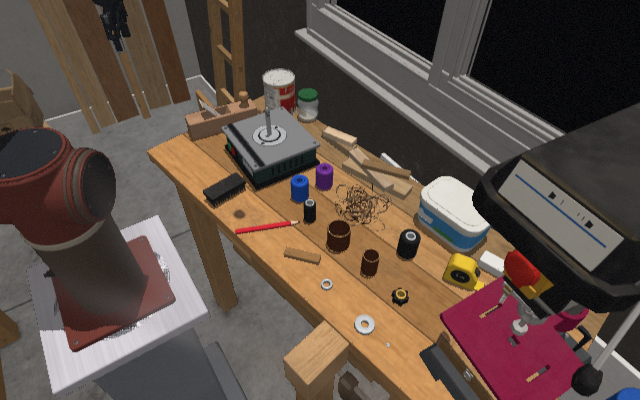

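Top view: sander (211,212). Candidates:
- **Wide drum:** black (387,165). Not the blue (284,214), the purple (281,186) or the narrow black one (314,219).
- **Sleeve:** wide (351,212), narrow (388,203).
- **Washer:** wide (428,235), narrow (384,243).
- **Knob:** (420,198).

Next I'll get positions from depth, plus one close crop to check these choices.

```bash
cat > h.py <<'E'
from plant import *
import cv2,numpy as np
def cloud(n,d,T=None):
    c=get_calibration(n);K=c["intrinsics"];T=c["world_from_camera"] if T is None else T
    v,u=np.mgrid[:400,:640]
    P=np.stack([(u-K[0,2])/K[0,0]*d,(v-K[1,2])/K[1,1]*d,d],-1)
    W=P@T[:3,:3].T+T[:3,3]; W[d<=0]=np.nan
    return W
E
python3 - <<'E'
from h import *
z=np.load("top0.npz");p,d=z["p"],z["d"];W=cloud("top",d)
cv2.imwrite("pics/c1.png",cv2.resize(p[140:265,260:445,::-1],None,fx=4,fy=4,interpolation=cv2.INTER_CUBIC))
print("table z",np.nanmedian(W[255:270,325:335,2]))
for n,(u,v),top,r in[("wdrum",(387,165),.06,11),("wsleeve",(351,212),.057,12),("knob",(420,198),.015,9),("wwash",(428,235),.009,9),("nwash",(384,243),.009,7),("ndrum",(314,219),.06,9),("nsleeve",(388,203),.057,9),("blue",(284,214),.06,11)]:
    w=W[v-r-4:v+r+1,u-r:u+r+1].reshape(-1,3);t=w[w[:,2]>top*.8]
    if len(t)<5: print(n,"few",np.nanmax(w[:,2]));continue
    (c,R)=cv2.minEnclosingCircle(t[:,:2].astype(np.float32))
    print(n,len(t),np.round(c,4),round(R,4),"med z",np.round(np.median(t[:,2]),4),"bbox",np.round(t.min(0),3),np.round(t.max(0),3))
w=W[160:265,160:265].reshape(-1,3)
t=w[w[:,2]>.1];print("spindle",len(t),np.round(t.mean(0),4),t.max(0))
t=w[(w[:,2]>.0765)&(w[:,2]<.1)];(c,R)=cv2.minEnclosingCircle(t[:,:2].astype(np.float32));print(c,R,np.median(t,0))
t=w[(w[:,2]>.07)&(w[:,2]<.0765)];print(cv2.minAreaRect(t[:,:2].astype(np.float32)),np.median(t,0))
E
```

```text
table z -0.0009441762154933642
wdrum 210 [ 0.5968 -0.2678] 0.0233 med z 0.0576 bbox [ 0.574 -0.29   0.048] [ 0.619 -0.245  0.064]
wsleeve 79 [ 0.4759 -0.161 ] 0.0271 med z 0.0547 bbox [ 0.45  -0.187  0.046] [ 0.503 -0.135  0.062]
knob 86 [ 0.5017 -0.354 ] 0.018 med z 0.0157 bbox [ 0.484 -0.37   0.012] [ 0.519 -0.339  0.023]
wwash 101 [ 0.4003 -0.3612] 0.0208 med z 0.0089 bbox [ 0.38  -0.381  0.007] [ 0.421 -0.341  0.013]
nwash 27 [ 0.3881 -0.242 ] 0.0128 med z 0.009 bbox [ 0.378 -0.253  0.007] [ 0.4   -0.231  0.012]
ndrum 83 [ 0.4609 -0.0597] 0.0149 med z 0.0578 bbox [ 0.446 -0.074  0.048] [ 0.475 -0.047  0.064]
nsleeve 53 [ 0.4908 -0.2605] 0.0187 med z 0.0546 bbox [ 0.472 -0.279  0.046] [ 0.508 -0.242  0.06 ]
blue 210 [0.4809 0.0209] 0.0233 med z 0.0582 bbox [ 0.458 -0.002  0.048] [0.503 0.041 0.065]
spindle 53 [0.494  0.1992 0.1404] [0.50044009 0.20472682 0.16857135]
(0.495430052280426, 0.19980360567569733) 0.13819415867328644 [0.4874018  0.1987416  0.07758042]
((0.49601370096206665, 0.20142054557800293), (0.21020634472370148, 0.20003481209278107), 88.90911865234375) [0.49393707 0.20080124 0.07401058]
```

View pics/c1.png

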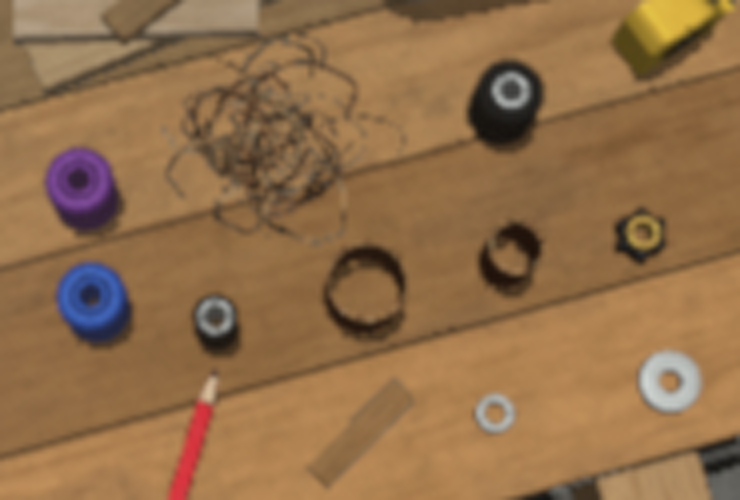

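The crop agrees with the descriptions: wide black drum with steel bore, wide sleeve, big washer and star knob. Next is a wrist-camera look at the spindle.

Run:
```python
from h import *
s=observe();print(s["tcp_rot"],s["eef_pos"])
T=get_calibration("wrist")["world_from_camera"];print(np.round(T,3).tolist());
from scipy.spatial.transform import Rotation as R
Rt=R.from_euler("xyz",s["tcp_rot"]).as_matrix();print("cam in tool",np.round(Rt.T@(T[:3,3]-s["eef_pos"]),3),np.round(Rt.T@T[:3,:3],2).tolist())
yaw=np.arctan2(.2,.496)
for nm,pos in dict(sp=(.44,.175,.30),drum=(.597,-.268,.2),drumlow=(.597,-.268,.03),kn=(.5017,-.354,.0),wa=(.4,-.361,.0),spd=(.496,.2,.27),sl=(.476,-.161,.02)).items():
  print(nm,[ (y,np.round(q,2).tolist() if (q:=inverse_kinematics(pos,[np.pi,0,y])) is not None else None) for y in (0,np.pi/2,-np.pi/2,np.pi)])
z=np.load("top0.npz");W=cloud("top",z["d"])
m=(W[...,2]>.02)&(W[...,1]<-.38);print("press pts min x per height", [(h,np.round(np.nanmax(W[m&(W[...,2]>h)][:,1]),3)) for h in (.02,.05,.1,.2,.3)])
```

```text
[-3.13983813e+00 -2.40324345e-04  2.70882453e+00] [0.26182872 0.56690498 0.23029701]
[[0.419, 0.863, 0.281, 0.19], [0.908, -0.398, -0.132, 0.601], [-0.002, 0.31, -0.951, 0.373], [0.0, 0.0, 0.0, 1.0]]
cam in tool [ 0.08   0.001 -0.143] [[0.0, -0.95, -0.31], [1.0, 0.0, -0.0], [0.0, -0.31, 0.95]]
sp [(0, [0.21, -0.19, 1.81, -0.0, 1.52, 1.78]), (1.5707963267948966, [0.21, -0.19, 1.81, -0.0, 1.52, 0.21]), (-1.5707963267948966, None), (3.141592653589793, [0.21, -0.19, 1.81, 0.0, 1.52, -1.36])]
drum [(0, [-0.54, 0.31, 1.48, -0.0, 1.35, 1.03]), (1.5707963267948966, [-0.54, 0.31, 1.48, 0.0, 1.35, -0.54]), (-1.5707963267948966, [-0.54, 0.31, 1.48, -0.0, 1.35, 2.6]), (3.141592653589793, [-0.54, 0.31, 1.48, 0.0, 1.35, -2.11])]
drumlow [(0, [-0.54, 0.49, 1.58, -0.0, 1.07, 1.03]), (1.5707963267948966, [-0.54, 0.49, 1.58, 0.0, 1.07, -0.54]), (-1.5707963267948966, [-0.54, 0.49, 1.58, -0.0, 1.07, 2.6]), (3.141592653589793, [-0.54, 0.49, 1.58, 0.0, 1.07, -2.11])]
kn [(0, [-0.74, 0.46, 1.7, -0.0, 0.98, 0.83]), (1.5707963267948966, [-0.74, 0.46, 1.7, 0.0, 0.98, -0.74]), (-1.5707963267948966, [-0.74, 0.4
[... 199 characters left out ...]
07963267948966, [-0.88, 0.31, 1.9, -0.0, 0.93, 2.26]), (3.141592653589793, [-0.88, 0.31, 1.9, 0.0, 0.93, -2.45])]
spd [(0, [0.24, -0.02, 1.71, -0.0, 1.45, 1.81]), (1.5707963267948966, [0.24, -0.02, 1.71, -0.0, 1.45, 0.24]), (-1.5707963267948966, None), (3.141592653589793, [0.24, -0.02, 1.71, 0.0, 1.45, -1.34])]
sl [(0, [-0.48, 0.2, 1.99, -0.0, 0.95, 1.09]), (1.5707963267948966, [-0.48, 0.2, 1.99, 0.0, 0.95, -0.48]), (-1.5707963267948966, [-0.48, 0.2, 1.99, -0.0, 0.95, 2.66]), (3.141592653589793, [-0.48, 0.2, 1.99, 0.0, 0.95, -2.05])]
press pts min x per height [(0.02, np.float64(-0.38)), (0.05, np.float64(-0.38)), (0.1, np.float64(-0.38)), (0.2, np.float64(-0.38)), (0.3, np.float64(-0.442))]
```

```bash
cat >> h.py <<'E'
D=[np.pi,0,np.pi/2]
def wrist(name):
    T=get_calibration("wrist")["world_from_camera"]
    p,d=get_image("wrist"); cv2.imwrite(f"pics/{name}.png",p[:,:,::-1]); W=cloud("wrist",d,T)
    np.savez(name+".npz",p=p,d=d,W=W,T=T); return p,d,W
def circ(t):
    """algebraic circle centre of xy outline hull + minEnclosing"""
    t=t[:,:2].astype(np.float32); c,R=cv2.minEnclosingCircle(t); return np.round(c,4),round(R,4)
def near(W,c,r,lo,hi):
    w=W.reshape(-1,3); return w[(np.hypot(w[:,0]-c[0],w[:,1]-c[1])<r)&(w[:,2]>lo)&(w[:,2]<hi)]
E
python3 - <<'E'
from h import *
movep([.496,.2,.28],D)
p,d,W=wrist("w1");s=observe();print(s["time_s"],s["eef_pos"])
for lo,hi,r in[(.16,.175,.02),(.14,.157,.02),(.12,.14,.02),(.0775,.085,.03)]:
    t=near(W,(.496,.2),r,lo,hi);print(lo,len(t),circ(t) if len(t)>3 else None,np.round(t.mean(0),4) if len(t) else"")
E
```

```text
1.7583 [0.49562166 0.20098105 0.27980624]
0.16 76 (array([0.4957, 0.201 ]), 0.0048) [0.496  0.2026 0.163 ]
0.14 64 (array([0.4958, 0.2033]), 0.0059) [0.4961 0.2062 0.1494]
0.12 51 (array([0.4962, 0.2028]), 0.0058) [0.4958 0.2063 0.1293]
0.0775 1259 (array([0.4962, 0.2003]), 0.0298) [0.4959 0.205  0.079 ]
```

View pics/w1.png

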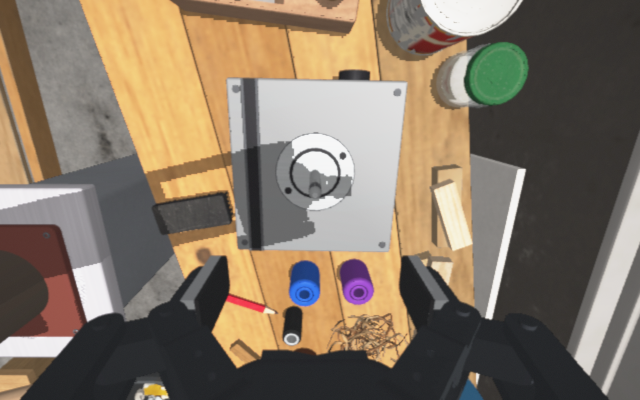

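The wrist view shows the flange disc at (315,172) and the spindle tip near (315,178). I'll refine the axis offline and move on to the drum.

Run:
```python
from h import *
z=np.load("w1.npz");W=z["W"];p=z["p"];T=z["T"];K=get_calibration("wrist")["intrinsics"]
print("table z",np.nanmedian(W[100:120,280:380,2]))
t=near(W,(.496,.201),.036,.0772,.083);print("flange",len(t),circ(t))
t=near(W,(.496,.201),.02,.161,.175);m=t[:,2]>.163;print("tip",t[m].mean(0),m.sum())
a=near(W,(.496,.201),.02,.10,.155);A=np.c_[2*a[:,:2],np.ones(len(a))];x=np.linalg.lstsq(A,(a[:,:2]**2).sum(1),rcond=None)[0];print("cyl",x[:2],np.sqrt(x[2]+x[0]**2+x[1]**2))
movep([.597,-.268,.20],D);s=observe();print(s["eef_pos"])
p,d,W=wrist("w2");t=near(W,(.597,-.268),.03,.054,.07);print("drum top",len(t),circ(t),np.median(t,0),observe()["time_s"])
print("table",np.nanmedian(near(W,(.597,-.268),.09,-.01,.01),0))
```

```text
table z 0.07496803612930211
flange 1336 (array([0.4957, 0.2013]), 0.0355)
tip [0.49599934 0.20219858 0.16460025] 40
cyl [0.49597585 0.20166033] 0.0058815321298928665
[ 0.59755418 -0.26674803  0.20042769]
drum top 1341 (array([ 0.5969, -0.2686]), 0.023) [ 0.59667527 -0.26614002  0.05954486] 3.575
table [ 5.97600319e-01 -2.54846002e-01 -4.74352279e-05]
```

View pics/w2.png

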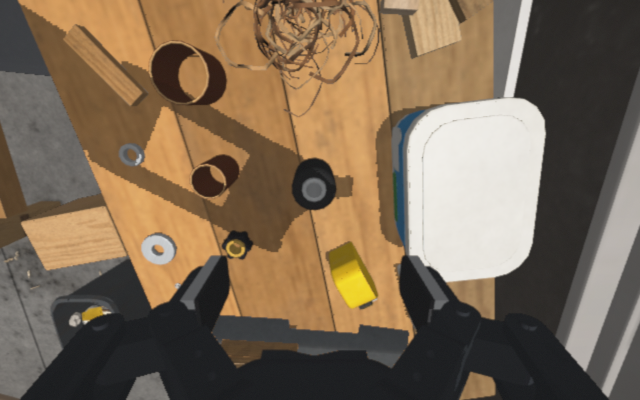

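Wrist view: the drum is at (315,188), with the white tub's edge near it at px 397. I'll check that clearance and grasp with a reduced opening.

Run:
```python
from h import *
W=np.load("w2.npz")["W"]
w=W.reshape(-1,3);m=(w[:,2]>.02)&(w[:,0]>.625)&(abs(w[:,1]+.2685)<.06)&(w[:,2]<.15)
e=w[m];xm=e[:,0].min() if m.any() else 9;print("tub min x",xm, e[:,2].max() if m.any() else"")
if xm<.652: raise SystemExit
gripper_to(.066,40)
move_l([.5969,-.2685,.10],feed=.2); 
print(move_l([.5969,-.2685,.027],feed=.12,max_force=15))
gripper_to(.03,40);s=observe();print(s["opening"],s["grasp_force"],s["eef_pos"],s["time_s"])
move_l([.5969,-.2685,.24],feed=.25);s=observe();print(s["opening"],s["grasp_force"],s["time_s"])
movep([.496,.2018,.24],D)
p,d,W=wrist("w3");s=observe();print(s["opening"],s["eef_pos"],s["time_s"])
```

```text
tub min x 0.6761853896801782 0.11416069317746111
False
0.04442674090234102 42.071612427562286 [ 0.59795511 -0.26915847  0.02862823] 5.6333
0.044296303330692385 41.453951130424684 6.6333
0.04398284515874175 [0.49662863 0.2009143  0.24000495] 8.4333
```

View pics/w3.png

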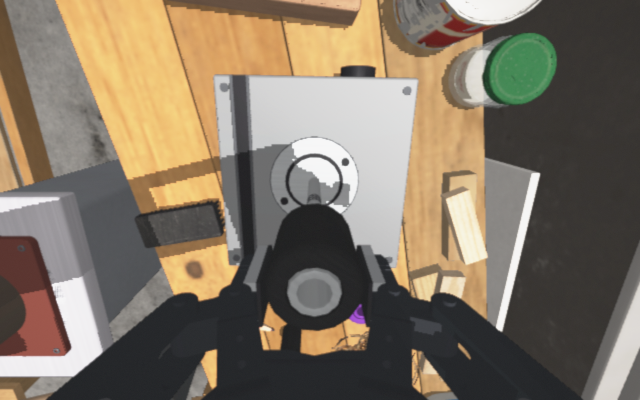

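The drum is gripped upright, with its bore at (315,290). I'll measure its top against the TCP, then lower it.

```bash
cat >> h.py <<'E'
AX=np.array([.496,.2018])
def tops(W,c,r,zt,Rmax):
    t=near(W,c,r,zt-.006,zt+.006);return len(t),circ(t) if len(t)>5 else None,np.round(np.median(t[:,2]),4)
def lower(off,z0,z1,feed=.06,f=12):
    """lower straight with tool offset so that part sits on axis"""
    x,y=AX-off; move_l([x,y,z0],feed=.1); e=np.array(observe()["eef_pos"]);print("at",e)
    x,y=2*np.array([x,y])-e[:2] if np.hypot(*(e[:2]-[x,y]))<.003 else (x,y)
    r=move_l([x,y,z1],feed=feed,max_force=f);s=observe();print("stopped",r,np.round(s["eef_pos"],4),np.round(s["ft_force"],1),"t",s["time_s"]);return r
E
python3 - <<'E'
from h import *
z=np.load("w3.npz");W=z["W"];s=observe();e=np.array(s["eef_pos"]);print(np.round(s["ft_force"],1))
zt=.24-.0286+.06;n=tops(W,e[:2],.026,zt,.024);print(n)
t=near(W,e[:2],.026,zt-.006,zt+.01);m=t[:,2]>zt-.0015;print(circ(t[m]),circ(t))
off=np.array(circ(t)[0])-e[:2];print("off",off)
if np.hypot(*off)>.005: raise SystemExit
lower(off,.2,.108)
E
```

```text
[ 0.2  0.6 -1.7]
(6799, (array([0.4966, 0.2023]), 0.0255), np.float64(0.271))
(array([0.4966, 0.2012]), 0.026) (array([0.4967, 0.2012]), 0.026)
off [7.13700598e-05 2.85699608e-04]
at [0.49598795 0.20133411 0.19991182]
stopped False [0.4962 0.2018 0.1084] [ 0.4  0.5 -1.5] t 10.6667
```

Run:
```python
from h import *
e=observe()["eef_pos"];print(move_l([e[0],e[1],.104],feed=.03,max_force=6),observe()["eef_pos"][2],observe()["ft_force"])
gripper_to(.066);e=observe()["eef_pos"]
move_l([e[0],e[1],.28],feed=.25)
p,d,W=wrist("w4");t=near(W,AX,.03,.132,.15);c,R=circ(t);print(len(t),c,R,np.median(t[:,2]),near(W,AX,.03,.1,.3)[:,2].max())
# next: sleeve
gripper_to(.075)
movep([.476,-.161,.18],D);s=observe();print(s["eef_pos"])
p,d,W=wrist("w5");t=near(W,(.476,-.161),.034,.052,.065);print("sleeve",len(t),circ(t),observe()["time_s"])
cv2.imwrite("pics/w45.png",np.vstack([cv2.imread("pics/w4.png")[50:350,:],cv2.imread("pics/w5.png")[50:350,:]]))
```

```text
True 0.10759201425986437 [-1.4667472  -0.39203568  4.43289035]
1357 [0.4961 0.2025] 0.0229 0.13849950934896677 0.16571193892844688
[ 0.47658818 -0.16034947  0.18049896]
sleeve 523 (array([ 0.476 , -0.1615]), 0.0272) 13.825
```

View pics/w45.png

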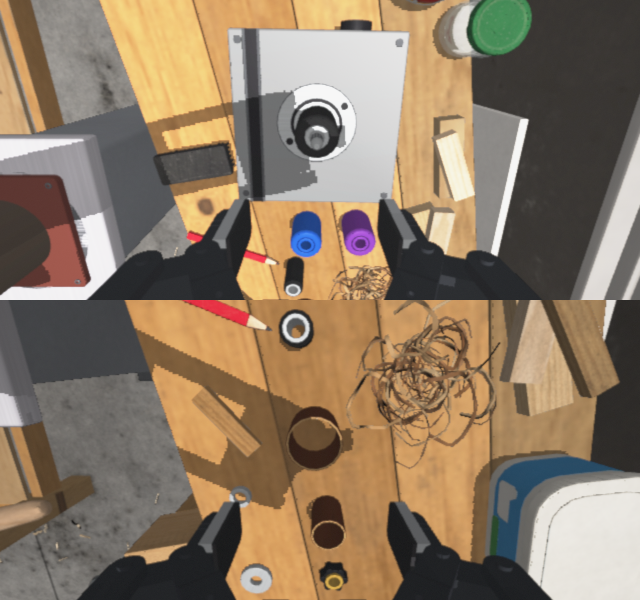

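The drum is seated round the spindle at about (0.4961, 0.2022), with its top at 139 mm. Now the sleeve, which is at (315,437) in the lower half.

Run:
```python
from h import *
print(move_l([.476,-.1615,.023],feed=.15,max_force=15))
gripper_to(.04,30);s=observe();print(s["opening"],s["grasp_force"],s["eef_pos"])
g=s["eef_pos"][2]
move_l([.476,-.1615,.26],feed=.25)
movep([.496,.2018,.26],D)
p,d,W=wrist("w6");s=observe();e=np.array(s["eef_pos"]);zt=e[2]-g+.057
t=near(W,e[:2],.034,zt-.004,zt+.006);print(s["opening"],e,g,len(t),circ(t),np.median(t[:,2]),zt,s["time_s"])
```

```text
False
0.05262494886286246 31.426070937886834 [ 0.47686045 -0.16191829  0.02423698]
0.05239833098362656 [0.49631978 0.20068071 0.25978375] 0.02423697819236562 3364 (array([0.4963, 0.2065]), 0.0325) 0.2922301712879963 0.29254677270944746 17.875
```

View pics/w6.png

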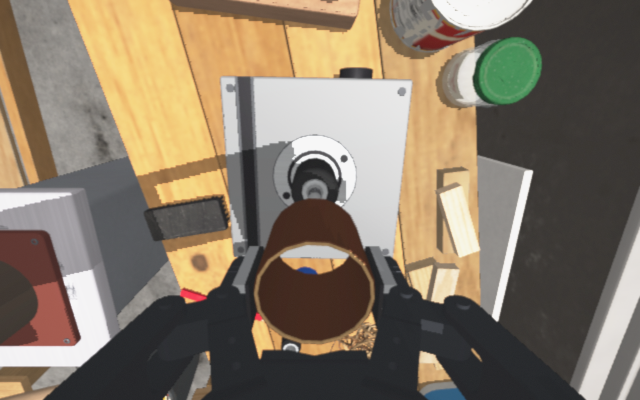

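The sleeve is held upright with its rim centred near (315,292). I'll get the rim centre from its y-extents, then lower it.

```bash
cat > lo.py <<'E'
from h import *
z=np.load("w6.npz");W=z["W"];e=np.array(observe()["eef_pos"]);zt=.2925
t=near(W,e[:2],.036,zt-.0018,zt+.003);m=abs(t[:,0]-e[0])<.006;y=np.sort(t[m][:,1]);print(len(y),np.round(y[[0,3,-4,-1]],4),"mid",(y[0]+y[-1])/2,"span",y[-1]-y[0])
offy=(y[0]+y[-1])/2-e[1]
E
python3 lo.py
python3 - <<'E'
from lo import *
if abs(offy)>.004 or abs(y[-1]-y[0]-.054)>.004: raise SystemExit("check")
h.AX=None if False else None
E
```

```text
346 [0.1745 0.1752 0.2282 0.2289] mid 0.20169073359184347 span 0.05435844023160452
346 [0.1745 0.1752 0.2282 0.2289] mid 0.20169073359184347 span 0.05435844023160452Traceback (most recent call last):
  File "<stdin>", line 3, in <module>
NameError: name 'h' is not defined
```

Run:
```python
from h import *
AX[:]=[.4961,.2022]
if lower(np.array([0,.001]),.2,.1065,feed=.06,f=8): raise SystemExit("contact early")
e=observe()["eef_pos"];print(move_l([e[0],e[1],.098],feed=.03,max_force=5),observe()["eef_pos"],observe()["ft_force"])
```

```text
at [0.49648494 0.20118721 0.20049573]
stopped False [0.4961 0.2013 0.107 ] [ 0.6 -0.  -0.3] t 20.3333
True [0.49681235 0.20156675 0.10302681] [-0.26918779  0.3181105   4.24087162]
```

Run:
```python
from h import *
gripper_to(.066,40);e=observe()["eef_pos"]
move_l([e[0],e[1],.28],feed=.25)
p,d,W=wrist("w7");t=near(W,(.496,.202),.035,.125,.15);rim=t[t[:,2]<.1375];top=near(W,(.496,.202),.024,.1375,.142);print(circ(t),"drum",circ(top),"rim z",np.median(rim[:,2]))
movep([.4003,-.3612,.16],D);s=observe();print(s["eef_pos"])
p,d,W=wrist("w8");t=near(W,(.4,-.361),.03,.005,.014);print("washer",len(t),circ(t),np.median(t[:,2]))
t=near(W,(.502,-.354),.03,.008,.025);print("knob",len(t),circ(t),observe()["time_s"])
cv2.imwrite("pics/w78.png",np.vstack([cv2.imread("pics/w7.png")[50:350,:],cv2.imread("pics/w8.png")[100:400,:]]))
```

```text
(array([0.4961, 0.2025]), 0.0271) drum (array([0.4959, 0.203 ]), 0.0217) rim z 0.13541702475351092
[ 0.40097338 -0.36063105  0.16023895]
washer 1072 (array([ 0.4002, -0.3619]), 0.0209) 0.008950858489035873
knob 796 (array([ 0.5009, -0.3543]), 0.0184) 23.925
```

View pics/w78.png

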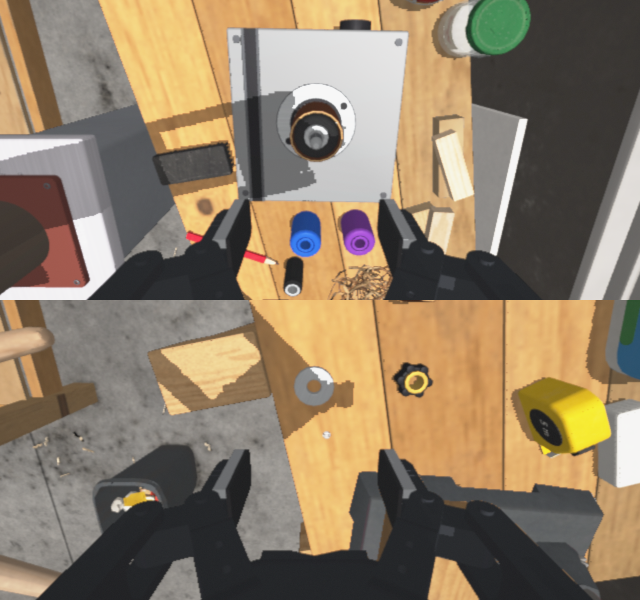

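The sleeve is home with its rim at about 136 mm. The washer (315,385 in the lower half) lies near the bench edge, so I'll check what stands at the left finger and then grip.

Run:
```python
from h import *
W=np.load("w8.npz")["W"];w=W.reshape(-1,3)
m=(w[:,0]>.32)&(w[:,0]<.372)&(w[:,1]>-.40)&(w[:,1]<-.29)&(w[:,2]<.1);print("left finger zone max z",np.nanmax(w[m,2]))
if np.nanmax(w[m,2])>.012: raise SystemExit
gripper_to(.056,40)
move_l([.4002,-.3618,.03],feed=.15)
e=np.array(observe()["eef_pos"]);c=2*np.array([.4002,-.3618])-e[:2]
print(move_l([*c,-.002],feed=.04,max_force=6));print(observe()["eef_pos"])
gripper_to(.03,50);s=observe();g=s["eef_pos"][2];print(s["opening"],s["grasp_force"],s["eef_pos"])
move_l([*c,.10],feed=.2);s=observe();print(s["opening"],s["grasp_force"],s["time_s"])
p,d,W=wrist("w9")
```

```text
left finger zone max z 0.0025404622398087495
False
[ 0.3997774  -0.36128379 -0.00182983]
0.03958882657969162 49.76630849763751 [ 0.39997581 -0.3615248  -0.00112441]
0.039624092350041995 50.39396245032549 27.1167
```

View pics/w9.png

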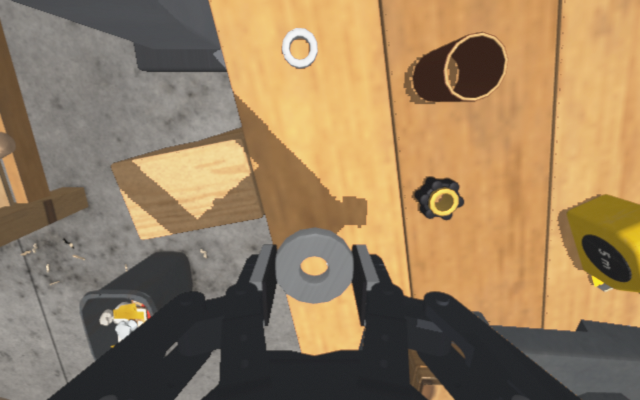

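The washer is gripped level, with its hole at (315,266). Carry it to the spindle.

Run:
```python
from h import *
e=observe()["eef_pos"];move_l([e[0],e[1],.22],feed=.3)
movep([.496,.202,.22],D)
p,d,W=wrist("w10");s=observe();e=np.array(s["eef_pos"])
t=near(W,e[:2],.0215,e[2]+.007,e[2]+.014);c,R=circ(t);print(s["opening"],e,len(t),c,R,np.median(t[:,2]))
k=t[abs(t[:,0]-e[0])<.006][:,1];off=np.array([0,(k.min()+k.max())/2-e[1]]);print("yext",k.min(),k.max(),off)
if abs(off[1])>.004: raise SystemExit
AX[:]=[.4961,.2020]
if lower(off,.176,.143,feed=.04,f=6): raise SystemExit("early contact")
e=observe()["eef_pos"];print(move_l([e[0],e[1],.134],feed=.02,max_force=4),observe()["eef_pos"],observe()["ft_force"])
```

```text
0.03922824290546254 [0.49638646 0.20109302 0.21994836] 4065 [0.4963 0.2009] 0.0215 0.22986687042646597
yext 0.17984682308063454 0.22157351885833962 [ 0.         -0.00038285]
at [0.49617447 0.20225887 0.17598294]
stopped False [0.4962 0.2026 0.1433] [ 0.1  0.3 -1.5] t 31.3833
True [0.49660268 0.20267863 0.13790143] [-0.32380602 -0.34398275  5.1461038 ]
```

Run:
```python
from h import *
gripper_to(.058,40);e=observe()["eef_pos"]
move_l([e[0],e[1],.28],feed=.25)
p,d,W=wrist("w11");t=near(W,(.496,.202),.024,.143,.153);print("washer",len(t),circ(t),np.median(t[:,2]),np.percentile(t[:,2],[3,97]))
movep([.501,-.3543,.14],D);print(observe()["eef_pos"])
p,d,W=wrist("w12");t=near(W,(.501,-.3543),.03,.0105,.025);c,R=circ(t);print("knob",c,R,observe()["time_s"])
v=t[:,:2]-c;a=np.arctan2(v[:,1],v[:,0]);r=np.hypot(*v.T);o=r>.0155
print("lobe angle deg",np.degrees(np.angle(np.exp(6j*a[o]).sum())/6),o.sum())
cv2.imwrite("pics/w1112.png",np.vstack([cv2.imread("pics/w11.png")[50:350,:],cv2.imread("pics/w12.png")[100:400,:]]))
```

```text
washer 1245 (array([0.4963, 0.2022]), 0.021) 0.14783240730958552 [0.14580671 0.14936515]
[ 0.5017352  -0.35348991  0.14041344]
knob [ 0.5015 -0.3542] 0.0181 34.95
lobe angle deg -5.367898588425359 144
```

View pics/w1112.png

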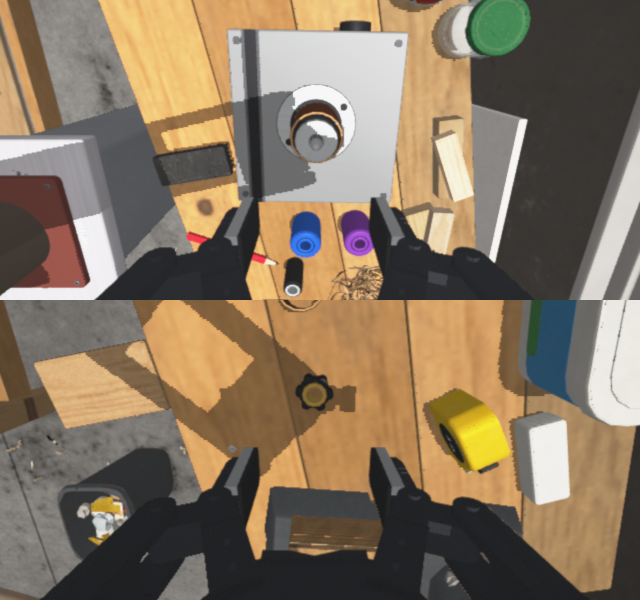

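The washer sits flat at 148 mm. The lobe angle is unclear, so I'll view a close crop of the knob.

Run:
```python
from h import *
im=cv2.imread("pics/w12.png");cv2.imwrite("pics/k.png",cv2.resize(im[165:225,280:350],None,fx=8,fy=8,interpolation=cv2.INTER_CUBIC))
W=np.load("w12.npz")["W"];c=np.array([.5015,-.3542]);t=near(W,c,.03,.008,.025);v=t[:,:2]-c;a=np.degrees(np.arctan2(v[:,1],v[:,0]))%360;r=np.hypot(*v.T)
print([(i*15,round(1000*r[(a>=i*15-7.5)&(a<i*15+7.5)].max(),1)) for i in range(1,24)])
```

```text
[(15, np.float64(15.9)), (30, np.float64(14.5)), (45, np.float64(17.7)), (60, np.float64(17.9)), (75, np.float64(16.2)), (90, np.float64(14.6)), (105, np.float64(17.8)), (120, np.float64(18.0)), (135, np.float64(16.1)), (150, np.float64(14.9)), (165, np.float64(18.0)), (180, np.float64(17.7)), (195, np.float64(15.9)), (210, np.float64(14.9)), (225, np.float64(17.4)), (240, np.float64(17.9)), (255, np.float64(15.6)), (270, np.float64(14.2)), (285, np.float64(17.5)), (300, np.float64(17.8)), (315, np.float64(16.2)), (330, np.float64(14.7)), (345, np.float64(17.9))]
```

View pics/k.png

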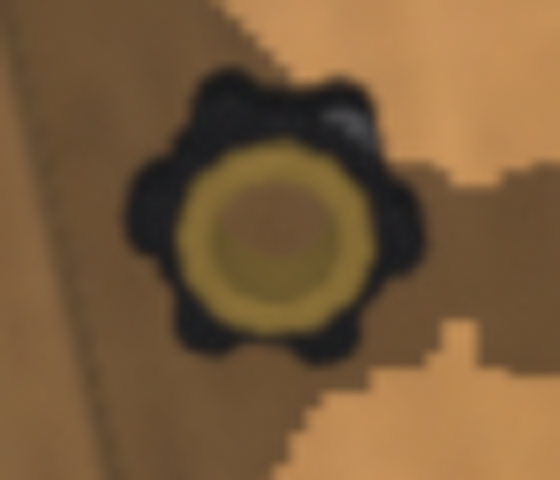

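Lobes are confirmed at about -5° (mod 60°). I'll grip across the valleys (closing axis 24.6°, so two lobes per pad) with yaw 114.6°.

Run:
```python
from h import *
D=[np.pi,0,np.radians(114.6)];K=np.array([.5015,-.3542])
movep([*K,.06],D);e=np.array(observe()["eef_pos"]);c=2*K-e[:2];print(e)
print(move_l([*c,.003],feed=.06,max_force=6))
gripper_to(.02,40);s=observe();g=s["eef_pos"][2];print(s["opening"],s["grasp_force"],s["eef_pos"])
move_l([*c,.23],feed=.25)
movep([.4962,.2021,.23],D)
p,d,W=wrist("w13");s=observe();e=np.array(s["eef_pos"])
b=near(W,e[:2],.02,e[2]-g+.0185,e[2]-g+.023);print("bush top",s["opening"],e,len(b),circ(b),np.median(b[:,2])-e[2],s["time_s"])
cv2.imwrite("pics/w13c.png",cv2.imread("pics/w13.png")[100:400,120:520])
```

```text
[ 0.50183905 -0.35360583  0.06010561]
False
0.031070129751137873 39.75747227668762 [ 0.50167782 -0.35523162  0.00380767]
bush top 0.03064662493142996 [0.49669484 0.20122903 0.22996912] 963 (array([0.4963, 0.2021]), 0.0194) 0.01603568459962973 40.0083
```

View pics/w13c.png

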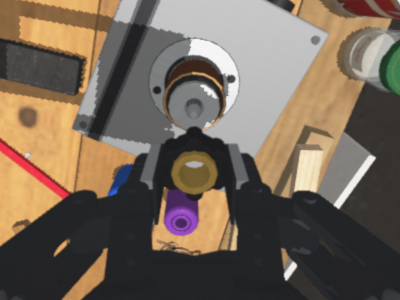

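The knob is held level, with the brass bush at about (315,272) in the full frame. I'll get the bush centre by colour and lower it.

Run:
```python
from h import *
z=np.load("w13.npz");p,W=z["p"],z["W"];e=np.array(observe()["eef_pos"])
hsv=cv2.cvtColor(p,cv2.COLOR_RGB2HSV);m=cv2.inRange(hsv,(18,90,60),(35,255,255))>0
m&=np.hypot(W[...,0]-e[0],W[...,1]-e[1])<.02;m&=(abs(W[...,2]-e[2]-.016)<.002)
c,R=circ(W[m]);off=np.array(c)-e[:2];print(m.sum(),c,R,off)
if np.hypot(*off)>.004 or R>.0145: raise SystemExit("check")
AX[:]=[.4962,.2020]
if lower(off,.185,.156,feed=.04,f=6): raise SystemExit("early contact")
x=observe()["eef_pos"];print(move_l([x[0],x[1],.146],feed=.02,max_force=4),observe()["eef_pos"],observe()["ft_force"])
```

```text
915 [0.4967 0.2013] 0.0123 [5.15819054e-06 7.09720446e-05]
at [0.49633665 0.20182609 0.18507003]
stopped False [0.4962 0.2021 0.1562] [-0.2 -0.7 -0.6] t 41.4833
True [0.49673342 0.20219819 0.15176049] [-0.37230652 -0.88568924  4.20291547]
```

Base = 0.1518 − 0.0038 = 148 mm, so the knob is on the washer. Release, retreat and check.

Run:
```python
from h import *
gripper_to(.056);e=observe()["eef_pos"]
move_l([e[0],e[1],.30],feed=.2)
p,d,W=wrist("w14");t=near(W,(.496,.202),.02,.15,.18);print("knob",circ(t),[np.round(np.median(near(W,(.496,.202),.02,a,b)[:,2]),4) for a,b in((.160,.1665),(.1665,.172))])
movep([.40,.0,.32],[np.pi,0,np.pi/2]);hold(.5)
for n in("scene","top"):
    q,_=get_image(n);cv2.imwrite(f"pics/{n}1.png",q[:,:,::-1])
a=cv2.resize(cv2.imread("pics/w14.png")[80:300,200:440],(400,367));b=cv2.resize(cv2.imread("pics/scene1.png")[60:355,140:460],(400,367))
cv2.imwrite("pics/fin.png",np.hstack([a,b]));print(observe()["time_s"])
```

```text
knob (array([0.4965, 0.2025]), 0.0184) [np.float64(0.164), np.float64(0.1678)]
44.6417
```

View pics/fin.png

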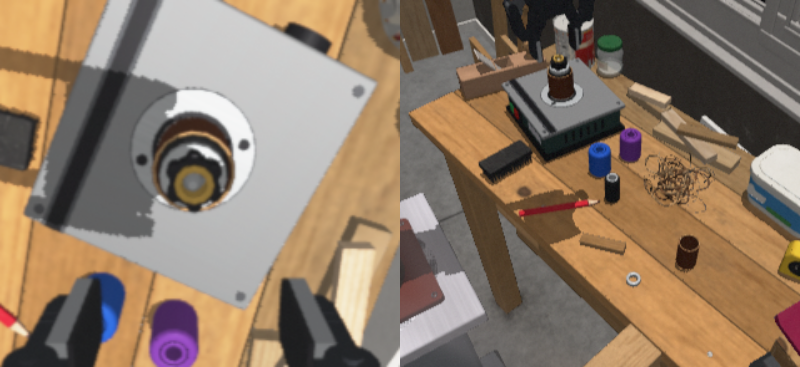

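The final pictures show the drum, sleeve, washer and knob stacked on the spindle, with the knob's lobe top at 164 mm and bush top at 168 mm. The narrow drum, sleeve and washer lie where they were.

```bash
python3 -c "from plant import *;print(job_done())"
```

```text
the job is handed in; nothing more can be done
None
```

The wide drum, sleeve, washer and star knob are fitted on the spindle in that order and released, the narrow parts were left alone, and the job was handed in at about 45 s of the 104 s limit.

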